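# Space two print blanks with a spacer block

## Robot

A 6-joint arm with a two-finger parallel gripper is mounted at the origin on the work surface. World frame = base frame: x ahead of the robot, y to its left, z up, the work surface at z = 0. Lengths are in m, angles in rad, forces in N, time in s.
With the tool pointing down it reaches from about 0.35 to 0.775 m from the base axis. Payload 5.5 kg.
Tool frame: the origin (TCP) lies at the very end of the fingers, on their centre line; the grasp point (between the pads) lies 19 mm behind it (grip_point_offset is the distance from the TCP to the grasp point, in m); z points along the fingers, y is the direction in which the jaws open and shut (so a half turn about z gives the same grasp; the last joint's range is limited). The gripper opens to 85 mm and grips with 20 to 120 N. Pads are 22 mm wide; open, the fingers measure 114 mm over their backs; the gripper's body (76 mm by 85 mm) begins 54 mm behind the grasp point. The pads swing forward as they close: fully open they stand 13 mm farther back than shut.
Start: joints at [1.206, 0.313, 0.046, 1.304, 0, 1.431], TCP at [0.128, 0.561, 0.208] pointing down, gripper open.
Joint ranges: [-2.76, 2.76], [-0.86, 1.69], [-1.03, 1.26], [-2.2, 2.34], [-1.47, 1.5], [-3.14, 3.14]. Speed limits (rad/s): [2.57, 2.57, 3.14, 3.14, 3.14, 3.14].

## Interface

Orientations are given as a unit quaternion [w, x, y, z].
In Python, from workcell import * gives the robot as it stands.
- The arm moves only by the shell command python3 -m crank 'ROWS' [OPENING] [FORCE]. ROWS is a JSON object of lists of equal length, an entry for each row: "travel": the shift along the tool's x, y, z in units of 40 mm (1.0 is 40 mm), a list of three; "turn": the turn about the tool's z in rad. In form: {"travel": [[x, y, z], ...], "turn": [turn, ...]}. A call has 1 to 5 rows; each row is the pose to reach, as a shift and turn from the pose commanded when the call began, along the tool's axes at that moment; what a row does not reach only later rows make up. A row lasts 1/12 s, in which the tool goes at most 41.7 mm and 7.16 degrees, less where a joint would pass 70% of its speed; a pose out of reach is approached as far as the arm can. A call with a gripper value outside its range is refused whole. OPENING is the finger opening in mm, from 0 to 85.4, set as the call begins (- or left out, the last holds). The fingers move at their own pace and stop on an object; FORCE is the grip in N (left out, the last holds). Time passes only in rows, so rows that repeat a pose let the fingers close. It gives the time, the measured TCP pose, the force and the opening at its end, in the units of the state.
- get_state(): the state, without advancing time (a new reading comes with each control period).
- read_camera(name): name is "side" or "top"; returns a dict with "image" (420x560x3 uint8, red, green, blue), "K" (3x3 intrinsics, pixels), "R" (3x3) and "t" (3): a world point X has camera coordinates R X + t. Camera axes: x right, y down, z forward; pixel columns grow to the right and rows downward; lengths in m; the calibration is good to about 2 mm. A picture is of the moment at which its call begins. There is no depth.
- hand_in(): hands the job in, once; it reports no verdict.
The state is a dict: "clock": time; "joint_pos": joint angles; "qvel": joint speeds; "tau": joint torques, N m; "tcp_pos": TCP position; "orientation": TCP orientation; "wrist_force": force on the tool from outside, world axes, zero at the start; "ft_torque": the same for the moment, N m; "finger_gap": finger opening in m.
Only numpy, scipy, OpenCV 4.12 (cv2) and the standard library are available. Lean on these libraries where they do the work, as an engineer would, in place of code of your own. Each camera call takes 0.05 s, during which the arm holds its last target. There are 200 camera calls.

## Task

Take the orange spacer block by its grip, straddle the wooden blank nearer the blue stop with the thick leg towards the stop, draw the blank along with the thin lip until the thick leg meets the stop, and pause a moment. Lift it over, step it along and draw the second blank up to the first the same way, pausing again, so that the two gaps come out equal with the blanks square to the stop. Then set the spacer block down gently, upright, on the bench off the white platen.

Things in the scene. Friction and masses are not known exactly. Their poses are not given: they have to be found in the camera images.
- spacer: Orange upside-down U, 60 mm in x, 84 mm high, 0.2 kg, on the bench left or right of the platen. Origin: underside, below the grip's middle; z up. Thick leg y 30 to 60 mm, thin lip y -42 to -30 mm, slot between, 33 mm high; crosspiece z 33 to 45 mm. Grip: rib 24 mm thick in y, 60 mm long in x, z 45 to 84 mm. Its +y starts within 25 deg of the platen's. The dark weight with black grip is not wanted.
- platen: White board fixed to the bench, 180 mm in x, 400 mm in y. Origin: centre of its underside, at bench height; z up, top at z 12 mm. Blue stop strip fixed on it: y 155 to 185 mm, 140 mm in x, 25 mm above its top. The row runs from the stop along -y at x = 0. Thick leg against the stop and blank against the lip make a gap of 50 mm from stop to blank.
- blank_a: Loose wooden blank nearer the stop, 130 mm in x, 40 mm in y, 25 mm high, about 0.12 kg, lying on the platen, sliding easily. Origin: centre of its underside; x along its length, z up. It starts 70 to 100 mm from the stop.
- blank_b: Second loose wooden blank, same size and axes as blank_a, farther from the stop (platen -y), at least 45 mm from blank_a at the start. Set like the first, its gap to blank_a is also 50 mm.
Mind the look-alikes: they are no part of the job. There is more than one size of the spacer; the one meant has the size given above.

How it is judged:
On the way, in this order (a step that is already met when the one before it is completed fails the run):
1. the spacer block straddles blank_a, down low and near the stop, and blank_a's gap to the stop is 50 mm give or take 10 mm (z of spacer in the frame of platen below 0.03 m and y of spacer in the frame of platen between 0.078 and 0.112 m and horizontal distance between spacer and blank_a below 0.05 m and y of blank_a in the frame of platen between 0.075 and 0.095 m), for 0.2 s.
2. the spacer block straddles blank_b, down low and near blank_a, and blank_b's gap to blank_a is 50 mm give or take 10 mm (z of spacer in the frame of platen below 0.03 m and y of spacer in the frame of blank_a between -0.097 and -0.063 m and horizontal distance between spacer and blank_b below 0.05 m and y of blank_b in the frame of blank_a between -0.1 and -0.08 m), for 0.2 s.
At the end, for the whole second after the job is handed in: Both gaps (stop to blank_a, blank_a to blank_b) are 50 mm within 10 mm; both blanks lie flat on the platen, square to the stop within 10 degrees and centred across the platen within 25 mm; the spacer block stands upright on the bench, off the platen, let go; all at rest (y of blank_a in the frame of platen between 0.075 and 0.095 m and y of blank_b in the frame of blank_a between -0.1 and -0.08 m and x of blank_a in the frame of platen between -0.025 and 0.025 m and x of blank_b in the frame of platen between -0.025 and 0.025 m and angle between the x axis of each of blank_a, blank_b and the x axis of platen, either way round below 0.175 rad and angle between each of blank_a, blank_b, spacer's own z axis and vertical below 0.1 rad and height (world z) of spacer below 0.006 m and linear speed of each of spacer, blank_a, blank_b below 0.02 m/s); the robot touches nothing.
It fails at once if the spacer block is dropped (falls free faster than 0.7 m/s) (linear speed of spacer above 0.7 m/s and contact force between the fingers and spacer below 0.5 N).
It also fails if it takes over 56 s, if anything falls off the work surface, if the arm or the gripper's body presses on something with over 40 N, if the wrist force passes 120 N, or if a joint passes its speed limit or range.

## Working session

There is one attempt and no reset: what is moved stays moved. The work goes in short steps, Python scripts to look and compute and a shell command to move; the robot and the scene stay as the last step left them, time stands still between calls to the robot, and variables do not carry over. Pictures are saved under pics/ and viewed, about 8 in all and at most 12, crops included, and the job is handed in when it is done.

```bash
ls; mkdir -p pics; cat > h.py <<'E'
from workcell import *
import numpy as np, cv2
from scipy.spatial.transform import Rotation as Rn
def snap(n,f,crop=None,s=1):
    c=read_camera(n); im=c['image'][:,:,::-1].copy()
    if crop: x0,y0,x1,y1=crop; im=cv2.resize(im[y0:y1,x0:x1],None,fx=s,fy=s,interpolation=cv2.INTER_CUBIC)
    cv2.imwrite('pics/'+f,im); return c
def ray(c,u,v,z):
    d=c['R'].T@np.linalg.solve(c['K'],[u,v,1]); o=-c['R'].T@c['t']
    return o+d*(z-o[2])/d[2]
def proj(c,X):
    p=c['K']@(c['R']@np.array(X)+c['t']); return p[:2]/p[2]
E
python3 - <<'E'
from h import *
c=snap('top','t0.png'); d=snap('side','s0.png')
import pickle; pickle.dump((c,d),open('c0.pkl','wb'))
s=get_state(); print(s['clock'],s['tcp_pos'],s['orientation'],s['finger_gap'],-c['R'].T@c['t'],-d['R'].T@d['t'])
print(Rn.from_quat(np.roll(s['orientation'],-1)).as_matrix())
E
```

```text
pics
0.1 [0.12798664 0.56006903 0.2074778 ] [-2.16846124e-04  1.12128049e-01  9.93693412e-01 -8.10623568e-04] 0.08545845919720275 [ 0.30210376 -0.06804109  1.08230179] [0.31121827 0.80236272 0.59590231]
[[-9.74854507e-01  2.22841456e-01 -6.12744409e-04]
 [ 2.22842159e-01  9.74853287e-01 -1.56239353e-03]
 [ 2.49169852e-04 -1.65965166e-03 -9.99998592e-01]]
```

View pics/t0.png

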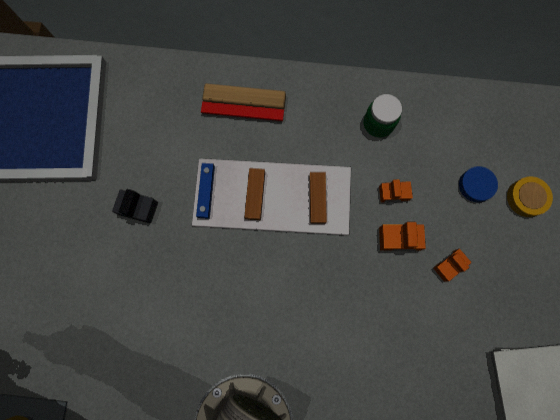

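View pics/s0.png

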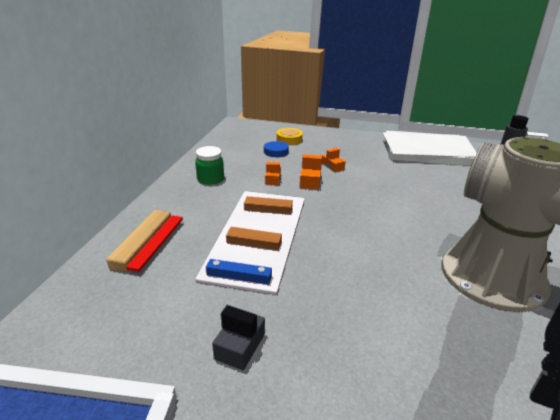

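The top view shows three orange candidates at (396,191), (403,237) and (454,265), and a dark weight at (135,206). The blue stop is at (205,191), blank A at (255,195) and blank B at (318,197). The block at (403,237) is the largest, about 60 mm across, so it fits the description. I'll check it in a close crop.

```bash
python3 - <<'E'
from h import *
import pickle
c,d=pickle.load(open('c0.pkl','rb'))
im=c['image'][:,:,::-1]
a=cv2.resize(im[150:250,185:360],None,fx=4.5,fy=4.5,interpolation=cv2.INTER_CUBIC)
cv2.imwrite('pics/t1.png',a)
b=cv2.resize(im[170:285,370:480],None,fx=5,fy=5,interpolation=cv2.INTER_CUBIC)
e=cv2.resize(d['image'][140:200,250:350,::-1],None,fx=2.3,fy=2.3,interpolation=cv2.INTER_CUBIC)
o=np.zeros((575,790,3),np.uint8);o[:b.shape[0],:b.shape[1]]=b;o[:e.shape[0],555:555+e.shape[1]]=e
cv2.imwrite('pics/t2.png',o)
E
```

```text
(no output)
```

View pics/t1.png

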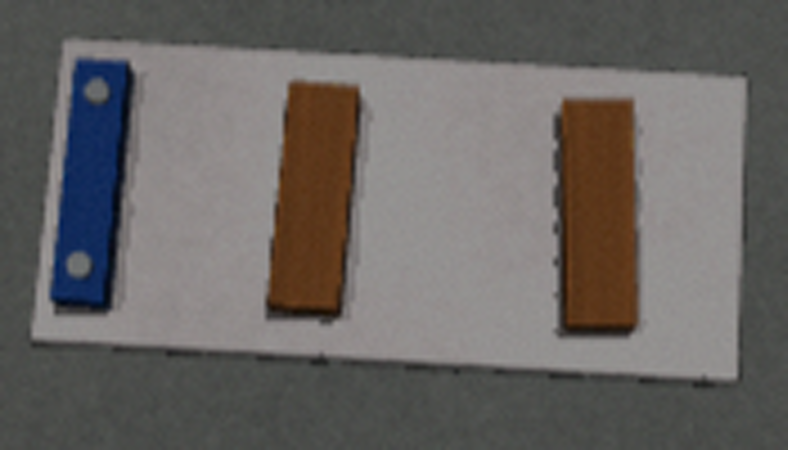

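View pics/t2.png

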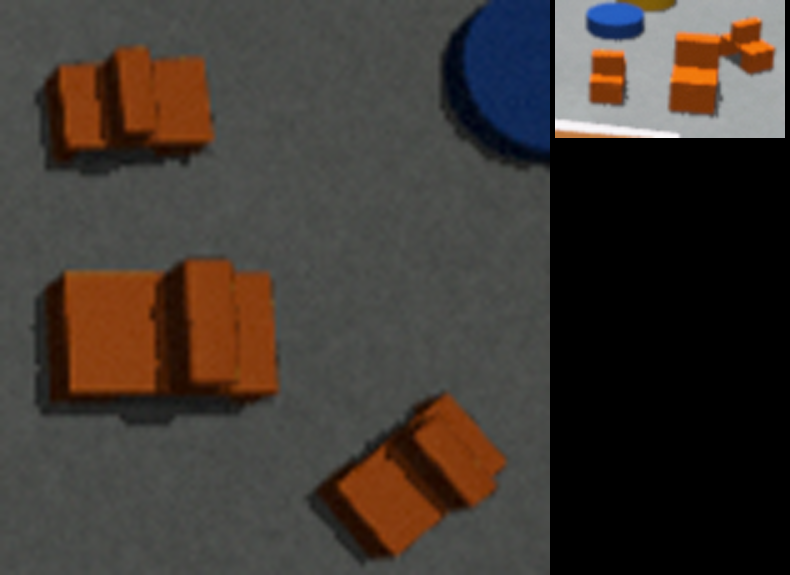

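```bash
python3 - <<'E'
from h import *
import pickle
c,d=pickle.load(open('c0.pkl','rb'))
def quad(pts,s,ox,oy,z,L,W):  # TL,TR,BR,BL in crop px; L along x (up), W along y(left)
    P=np.array([ray(c,ox+(u+.5)/s-.5,oy+(v+.5)/s-.5,z)[:2] for u,v in pts],np.float32)
    M=np.array([[L,W],[L,-W],[-L,-W],[-L,W]])/2
    cen=P.mean(0); A=(P-cen); H=np.arctan2((M[:,0]*A[:,1]-M[:,1]*A[:,0]).sum(),(M*A).sum())
    e=[np.linalg.norm(P[i]-P[(i+1)%4]) for i in range(4)]
    return cen,np.degrees(H),np.round(e,4)
p=quad([(65,40),(747,77),(738,380),(32,342)],4.5,185,150,.012,.18,.4)
r=dict(platen=p,stop=quad([(77,60),(131,62),(108,308),(52,302)],4.5,185,150,.037,.14,.03),
A=quad([(290,82),(359,87),(341,315),(268,308)],4.5,185,150,.037,.13,.04),
B=quad([(562,100),(634,100),(636,328),(563,328)],4.5,185,150,.037,.13,.04),
grip=quad([(186,262),(234,262),(232,384),(190,384)],5,370,170,.084,.06,.024),
cross=quad([(66,272),(271,272),(277,394),(68,394)],5,370,170,.045,.06,.102))
t=np.radians(p[1]);R=np.array([[np.cos(t),-np.sin(t)],[np.sin(t),np.cos(t)]])
for k,v in r.items(): print(k,v,'in platen',R.T@(v[0]-p[0]),v[1]-p[1])
E
```

```text
platen (array([ 0.55261153, -0.00568434], dtype=float32), np.float64(2.767824819599186), array([0.3972, 0.1775, 0.3976, 0.1785], dtype=float32)) in platen [0. 0.] 0.0
stop (array([0.5438252 , 0.16311306], dtype=float32), np.float64(2.7375838107037747), array([0.0307, 0.1421, 0.0313, 0.14  ], dtype=float32)) in platen [-0.00062503  0.16902477] -0.03024100889541126
A (array([0.5481301 , 0.03813419], dtype=float32), np.float64(1.8992126390399942), array([0.0392, 0.1313, 0.0406, 0.1304], dtype=float32)) in platen [-0.00236026  0.04398382] -0.8686121805591918
B (array([ 0.55557483, -0.12061759], dtype=float32), np.float64(5.5403233631299695), array([0.0407, 0.1306, 0.0402, 0.1306], dtype=float32)) in platen [-0.00259015 -0.11494227] 2.7724985435307836
grip (array([ 0.47754622, -0.34630665], dtype=float32), np.float64(3.377851389243296), array([0.0227, 0.0581, 0.0196, 0.0579], dtype=float32)) in platen [-0.09142601 -0.33660012] 0.6100265696441101
cross (array([ 0.47742498, -0.33796617], dtype=float32), np.float64(5.645881947721946), array([0.1007, 0.06  , 0.1014, 0.0601], dtype=float32)) in platen [-0.09114435 -0.32826352] 2.8780571281227605
```

The close crop confirms the big block at (403,237): its crosspiece measures 101 x 60 mm, with the thick leg on the stop side. The other two oranges are smaller. Moving now, by way of the front so the arm stays in reach.

```bash
python3 -m crank '{"travel":[[-0.8,-0.65,0],[-1.6,-1.3,0],[-2.4,-1.9,0],[-3.2,-2.6,0],[-3.9,-3.2,0]],"turn":[-0.1,-0.2,-0.312,-0.312,-0.312]}' 85 60
python3 -m crank '{"travel":[[-0.4,-0.8,0],[-0.8,-1.6,0],[-1.2,-2.4,0],[-1.7,-3.2,0],[-2.1,-3.95,0]],"turn":[0,0,0,0,0]}'
python3 -m crank '{"travel":[[-0.4,-0.8,0],[-0.8,-1.6,0],[-1.2,-2.4,0],[-1.7,-3.2,0],[-2.1,-3.95,0]],"turn":[0,0,0,0,0]}'
python3 -c "
from h import *
s=get_state();print(s['tcp_pos'],np.degrees(Rn.from_quat(np.roll(s['orientation'],-1)).as_euler('ZYX')),s['joint_pos'])"
```

```text
clock: 0.52
tcp_pos: [0.2522, 0.3991, 0.2079]
orientation: [-0.0, -0.044, 0.999, -0.0]
wrist_force: [0.6, 0.4, 0.0]
finger_gap: 0.0847
clock: 0.93
tcp_pos: [0.3499, 0.2491, 0.2081]
orientation: [0.0, -0.043, 0.999, -0.0]
wrist_force: [1.3, 0.3, 0.5]
finger_gap: 0.0853
clock: 1.35
tcp_pos: [0.4475, 0.0989, 0.2081]
orientation: [0.0, -0.043, 0.999, 0.0]
wrist_force: [0.2, 0.6, 0.2]
finger_gap: 0.0849
[0.44749146 0.09893818 0.20811863] [-1.75034898e+02  1.17811532e-02  1.79997924e+02] [ 4.21044939e-02  8.75092175e-02 -2.37071345e-01  1.24601196e+00
  4.53629390e-05 -4.45528884e-02]
```

```bash
python3 -m crank '{"travel":[[0,-0.8,0],[0,-1.6,0],[0.1,-2.4,0],[0.1,-3.2,0],[0.1,-4,0]],"turn":[0,0,0,0,0]}'
python3 -m crank '{"travel":[[0,-0.8,0],[0,-1.6,0],[0.1,-2.4,0],[0.1,-3.2,0],[0.1,-4,0]],"turn":[0,0,0,0,0]}'
python3 -m crank '{"travel":[[0,-0.8,0],[0,-1.6,0.3],[0,-2.4,0.8],[0,-3.15,1.5],[0,-3.15,2.2]],"turn":[0,0,0,0,0]}'
python3 -c "
from h import *
s=get_state();print(s['tcp_pos'],s['clock'])
c=snap('top','t3.png',(360,160,480,290),4.5);d=snap('side','s3.png',(220,100,400,220),4.4)
import pickle; pickle.dump((c,d),open('c1.pkl','wb'))"
```

```text
clock: 1.77
tcp_pos: [0.456, -0.0604, 0.208]
orientation: [-0.0, -0.044, 0.999, 0.0]
wrist_force: [-0.2, -0.0, 0.4]
finger_gap: 0.0849
clock: 2.18
tcp_pos: [0.4659, -0.2201, 0.2079]
orientation: [-0.0, -0.043, 0.999, 0.0]
wrist_force: [0.4, 0.5, 0.4]
finger_gap: 0.085
clock: 2.6
tcp_pos: [0.4783, -0.3503, 0.1192]
orientation: [0.001, -0.041, 0.999, -0.002]
wrist_force: [0.4, 0.5, 0.4]
finger_gap: 0.0847
[ 0.47831114 -0.35030452  0.11920369] 2.6
```

View pics/s3.png

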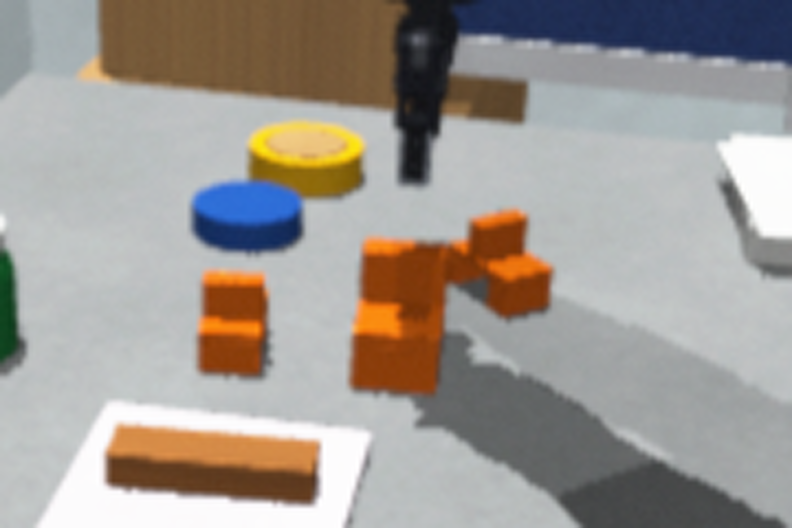

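```bash
python3 -m crank '{"travel":[[0,0.09,0.5],[0,0.09,1],[0,0.09,1.5],[0,0.09,1.68],[0,0.09,1.68]],"turn":[0,0,0,0,0]}'
python3 -m crank '{"travel":[[0,0,0],[0,0,0],[0,0,0],[0,0,0],[0,0,0]],"turn":[0,0,0,0,0]}' 10 60
python3 -m crank '{"travel":[[0,0,0],[0,0,0],[0,0,0],[0,0,0],[0,0,0]],"turn":[0,0,0,0,0]}'
python3 -m crank '{"travel":[[0,0,0],[0,0,0],[0,0,0],[0,0,0],[0,0,0]],"turn":[0,0,0,0,0]}'
```

```text
clock: 3.12
tcp_pos: [0.4764, -0.3388, 0.0524]
orientation: [-0.001, -0.044, 0.999, 0.001]
wrist_force: [-0.7, 0.0, 0.8]
finger_gap: 0.0851
clock: 3.53
tcp_pos: [0.4778, -0.3414, 0.0542]
orientation: [0.001, -0.044, 0.999, -0.001]
wrist_force: [0.5, -1.8, 0.9]
finger_gap: 0.025
clock: 3.95
tcp_pos: [0.478, -0.3414, 0.0544]
orientation: [0.001, -0.044, 0.999, -0.001]
wrist_force: [-0.5, -0.3, 5.4]
finger_gap: 0.0219
clock: 4.37
tcp_pos: [0.478, -0.3414, 0.0545]
orientation: [0.001, -0.044, 0.999, -0.001]
wrist_force: [-0.5, 0.4, 6.0]
finger_gap: 0.0218
```

```bash
python3 -m crank '{"travel":[[0,0,-0.3],[0,0,-0.8],[0,0,-1.4],[0,0,-2],[0,0,-2.3]],"turn":[0,0.01,0.02,0.03,0.039]}'
python3 -m crank '{"travel":[[0,0,0],[0,0,0]],"turn":[0,0]}'
python3 -c "
from h import *
s=get_state();print(s['tcp_pos'],s['clock'],s['wrist_force'],np.degrees(Rn.from_quat(np.roll(s['orientation'],-1)).as_euler('ZYX')))
c=snap('top','t4.png',(350,150,480,290),4);d=snap('side','s4.png',(220,80,400,220),3)
a=cv2.imread('pics/t4.png');b=cv2.imread('pics/s4.png');cv2.imwrite('pics/b4.png',cv2.resize(np.hstack([a,cv2.resize(b,(720,560))]),(790,355)))"
```

```text
clock: 4.78
tcp_pos: [0.4777, -0.3411, 0.1476]
orientation: [0.001, -0.024, 1.0, -0.001]
wrist_force: [1.0, -0.4, -2.3]
finger_gap: 0.022
clock: 4.95
tcp_pos: [0.4773, -0.3407, 0.1451]
orientation: [0.0, -0.024, 1.0, -0.0]
wrist_force: [-0.4, 0.9, -2.4]
finger_gap: 0.0221
[ 0.47728638 -0.34068045  0.14510824] 4.95 [-0.37788963  0.94384985 -2.36685192] [-1.77227353e+02  3.10214095e-02 -1.79979378e+02]
```

View pics/b4.png

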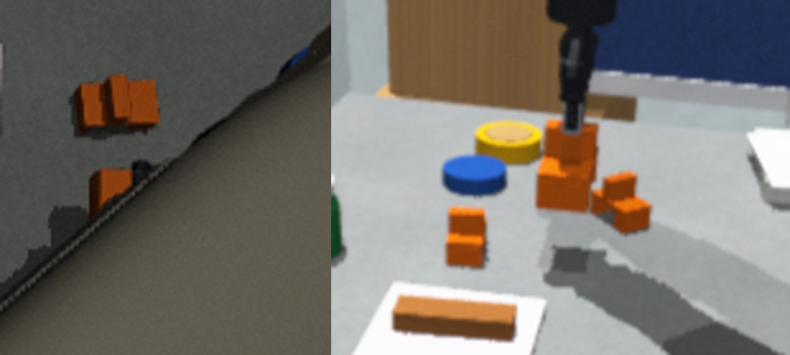

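The spacer is lifted and hangs level, and the wrist reads about 2.3 N, which matches 0.2 kg. Carrying it over blank A.

```bash

python3 -m crank '{"travel":[[-0.1,0.4,0],[-0.3,1,0],[-0.45,1.7,0],[-0.6,2.4,0],[-0.76,3.13,0]],"turn":[0,0,0,0,0]}'
python3 -m crank '{"travel":[[-0.15,0.65,0],[-0.3,1.3,0],[-0.45,1.9,0],[-0.6,2.5,0],[-0.76,3.13,0]],"turn":[0,0,0,0,0]}'
python3 -m crank '{"travel":[[-0.15,0.7,0],[-0.35,1.5,0],[-0.55,2.3,0],[-0.7,2.9,0],[-0.76,3.13,0]],"turn":[0,0,0,0,0]}'
python3 -m crank '{"travel":[[0,0,0.2],[0,0,0.4],[0,0,0.6]],"turn":[0,0,0]}'
python3 -c "
from h import *
s=get_state();print(s['tcp_pos'],s['clock'],np.degrees(Rn.from_quat(np.roll(s['orientation'],-1)).as_euler('ZYX')))
p=np.array([.5526,-.0057]);t=np.radians(2.77);R=np.array([[np.cos(t),-np.sin(t)],[np.sin(t),np.cos(t)]]);print(R.T@(s['tcp_pos'][:2]-p))
c=snap('side','s5.png',(190,170,330,300),4.2)"
```

```text
clock: 5.47
tcp_pos: [0.5006, -0.2118, 0.1434]
orientation: [-0.001, -0.024, 1.0, 0.001]
wrist_force: [0.2, 0.1, -1.4]
finger_gap: 0.0216
clock: 5.88
tcp_pos: [0.5247, -0.0853, 0.1437]
orientation: [-0.001, -0.024, 1.0, 0.001]
wrist_force: [-0.5, -0.3, -1.4]
finger_gap: 0.0217
clock: 6.3
tcp_pos: [0.549, 0.043, 0.1437]
orientation: [-0.001, -0.026, 1.0, 0.001]
wrist_force: [-0.3, -0.3, -2.5]
finger_gap: 0.0221
clock: 6.55
tcp_pos: [0.5493, 0.0382, 0.1195]
orientation: [-0.001, -0.024, 1.0, -0.0]
wrist_force: [0.1, -0.1, -1.5]
finger_gap: 0.0222
[0.54926618 0.03822689 0.11947566] 6.55 [-1.77278622e+02 -9.66001518e-02 -1.79985906e+02]
[-0.00120708  0.04403667]
```

View pics/s5.png

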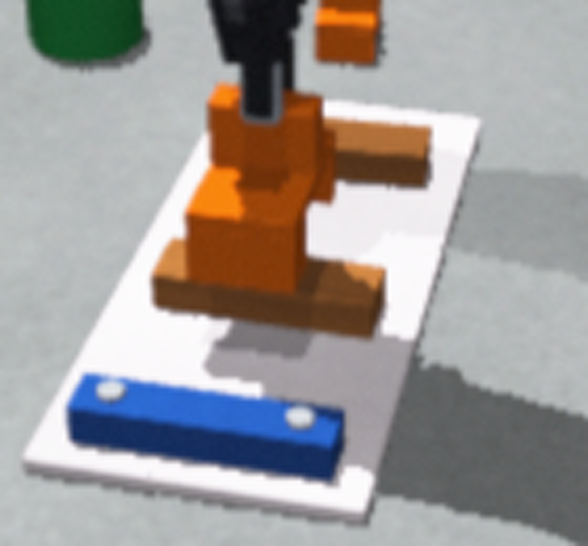

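```bash
python3 - <<'E'
from h import *
import pickle
d=pickle.load(open('c1.pkl','rb'))[1]
p=np.array([.5526,-.0057]);t=np.radians(2.77);R=np.array([[np.cos(t),-np.sin(t)],[np.sin(t),np.cos(t)]])
f=lambda x,y,z:np.round((proj(d,[*(p+R@[x,y]),z])-[190,170]+.5)*4.2-.5)
for x in(.03,-.03):print('leg',f(x-.0012,.104,.065),f(x-.0012,.104,.11),'grip',f(x-.0012,.044+.012,.149))
for x in(.065,-.065):print('A top near',f(x-.0024,.064,.037),'stop top front',f(x/.065*.07,.185,.037))
E
```

```text
leg [190. 282.] [187. 212.] grip [210. 103.]
leg [300. 297.] [299. 226.] grip [320. 115.]
A top near [155. 275.] stop top front [ 69. 407.]
A top near [380. 305.] stop top front [339. 447.]
```

The prediction agrees with the picture to about 2 mm (leg corners near (190,280) and (302,292), blank A's edge from (155,277) to (379,305)). Lowering over A.

```bash

python3 -m crank '{"travel":[[0,0,0.25],[0,0,0.5],[0,0,0.75],[0,0,1],[0,0,1.2]],"turn":[0,0,0,0,0]}'
python3 -m crank '{"travel":[[0,0,0],[0,0,0],[0,0,0]],"turn":[0,0,0]}'
```

```text
clock: 7.02
tcp_pos: [0.5496, 0.0386, 0.0716]
orientation: [-0.001, -0.024, 1.0, 0.0]
wrist_force: [0.8, 0.1, -2.0]
finger_gap: 0.0219
clock: 7.27
tcp_pos: [0.5504, 0.039, 0.0733]
orientation: [0.0, -0.024, 1.0, 0.0]
wrist_force: [-0.5, 0.3, -1.3]
finger_gap: 0.0218
```

```bash

python3 -m crank '{"travel":[[0,0.1,0.08],[0,0.2,0.08],[0,0.3,0.08],[0,0.4,0.08],[0,0.5,0.08]],"turn":[0,0,0,0,0]}'
python3 -m crank '{"travel":[[0,0.12,0],[0,0.24,0],[0,0.36,0],[0,0.48,0],[0,0.6,0]],"turn":[0,0,0,0,0]}'
python3 -m crank '{"travel":[[0,0.02,0],[0,0.04,0],[0,0.06,0],[0,0.08,0],[0,0.08,0]],"turn":[0,0,0,0,0]}'
```

```text
clock: 7.68
tcp_pos: [0.5493, 0.0595, 0.0701]
orientation: [0.0, -0.024, 1.0, -0.0]
wrist_force: [-0.0, -0.9, -1.8]
finger_gap: 0.022
clock: 8.1
tcp_pos: [0.5481, 0.0835, 0.07]
orientation: [0.0, -0.024, 1.0, 0.0]
wrist_force: [-0.4, -1.4, -1.0]
finger_gap: 0.022
clock: 8.52
tcp_pos: [0.5479, 0.0861, 0.0699]
orientation: [-0.0, -0.024, 1.0, 0.0]
wrist_force: [0.1, -1.1, -1.3]
finger_gap: 0.0221
```

```bash

for i in 1 2; do python3 -m crank '{"travel":[[0,0.02,0],[0,0.04,0],[0,0.04,0]],"turn":[0,0,0]}'; done
```

```text
clock: 8.77
tcp_pos: [0.5478, 0.0878, 0.0699]
orientation: [-0.0, -0.024, 1.0, 0.0]
wrist_force: [-0.3, 0.1, -1.4]
finger_gap: 0.0219
clock: 9.02
tcp_pos: [0.5477, 0.0895, 0.0699]
orientation: [0.0, -0.024, 1.0, 0.0]
wrist_force: [0.7, 1.1, -2.4]
finger_gap: 0.0218
```

```bash

python3 -m crank '{"travel":[[0,0.03,0],[0,0.03,0]],"turn":[0,0]}'
python3 -m crank '{"travel":[[0,0.03,0],[0,0.03,0]],"turn":[0,0]}'
```

```text
clock: 9.18
tcp_pos: [0.5477, 0.0899, 0.07]
orientation: [0.0, -0.024, 1.0, -0.001]
wrist_force: [-0.3, -3.4, -0.7]
finger_gap: 0.0217
clock: 9.35
tcp_pos: [0.5479, 0.0902, 0.0702]
orientation: [0.0, -0.024, 1.0, -0.002]
wrist_force: [-0.9, -7.0, -1.0]
finger_gap: 0.0217
```

Contact with the stop: Fy rises to -7 N at TCP y = 0.090. Pausing, then looking.

```bash

python3 -m crank '{"travel":[[0,0,0],[0,0,0],[0,0,0],[0,0,0],[0,0,0]],"turn":[0,0,0,0,0]}'
python3 -m crank '{"travel":[[0,-0.02,0],[0,-0.06,0],[0,-0.1,0],[0,-0.1,0]],"turn":[0,0,0,0]}'
python3 -c "
from h import *
s=get_state();print(s['tcp_pos'],s['clock'])
c=snap('side','s6.png',(190,170,330,300),4.2)"
```

```text
clock: 9.77
tcp_pos: [0.5478, 0.0902, 0.0702]
orientation: [0.0, -0.024, 1.0, -0.001]
wrist_force: [-0.6, -6.0, 0.0]
finger_gap: 0.0218
clock: 10.1
tcp_pos: [0.5478, 0.0881, 0.0698]
orientation: [-0.0, -0.024, 1.0, 0.001]
wrist_force: [0.2, -0.2, -2.7]
finger_gap: 0.0217
[0.54779488 0.088092   0.06981091] 10.1
```

View pics/s6.png

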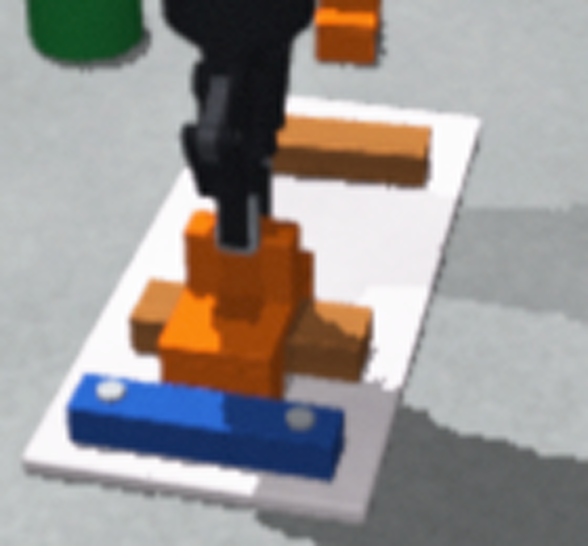

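The spacer straddles A against the stop (leg at (220,370), just behind the stop), and A looks square. Lifting over and stepping to B.

```bash

python3 -m crank '{"travel":[[0,0,-0.2],[0,0,-0.5],[0,0,-0.8],[0,0,-1.1],[0,0,-1.3]],"turn":[0,0,0,0,0]}'
python3 -m crank '{"travel":[[0,-0.3,0],[0,-0.8,0],[0,-1.4,0],[0,-2,0],[0,-2.6,0]],"turn":[0,0,0,0,0]}'
python3 -m crank '{"travel":[[0,-0.6,0],[0,-1.2,0],[0,-1.8,0],[0,-2.3,0],[0,-2.6,0]],"turn":[0,0,0,0,0]}'
python3 -m crank '{"travel":[[0,0,0.1],[0,0,0.2],[0,0,0.2]],"turn":[0,0,0]}'
python3 -c "
from h import *
import pickle
s=get_state();print(s['tcp_pos'],s['clock'])
p=np.array([.5526,-.0057]);t=np.radians(2.77);R=np.array([[np.cos(t),-np.sin(t)],[np.sin(t),np.cos(t)]]);q=R.T@(s['tcp_pos'][:2]-p);print(q)
d=snap('side','s7.png',(190,170,330,300),4.2)
f=lambda x,y,z:np.round((proj(d,[*(p+R@[x,y]),z])-[190,170]+.5)*4.2-.5)
z=s['tcp_pos'][2]-.0545
for x in(.03,-.03):print('leg',f(q[0]+x,q[1]+.06,z),'lip',f(q[0]+x,q[1]-.03,z))
for x in(.065,-.065):print('A top',f(x-.0024,.105,.037),f(x-.0024,.065,.037))
"
```

```text
clock: 10.57
tcp_pos: [0.5484, 0.0881, 0.1237]
orientation: [0.001, -0.024, 1.0, 0.0]
wrist_force: [-0.0, 0.1, -0.8]
finger_gap: 0.0217
clock: 10.98
tcp_pos: [0.5525, -0.0175, 0.1215]
orientation: [-0.0, -0.024, 1.0, 0.0]
wrist_force: [-0.9, 0.7, -1.8]
finger_gap: 0.0219
clock: 11.4
tcp_pos: [0.5575, -0.1227, 0.1214]
orientation: [-0.0, -0.023, 1.0, -0.0]
wrist_force: [0.2, 1.0, -2.4]
finger_gap: 0.022
clock: 11.65
tcp_pos: [0.5568, -0.1191, 0.1125]
orientation: [-0.001, -0.024, 1.0, 0.001]
wrist_force: [0.0, -0.5, -1.5]
finger_gap: 0.0217
[ 0.55678593 -0.11912519  0.11249477] 11.65
[-0.00130044 -0.11349495]
leg [264. 147.] lip [298.  78.]
leg [359. 158.] lip [387.  89.]
A top [132. 317.] [154. 276.]
A top [365. 349.] [380. 306.]
```

View pics/s7.png

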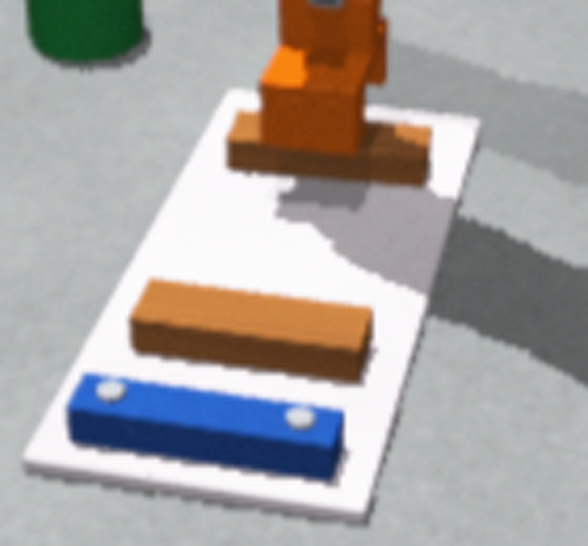

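Blank A is where predicted: predicted corners (132,317) and (365,349), seen at (130,318) and (368,347). The spacer is over B, so I'm lowering it and drawing B up.

```bash

python3 -m crank '{"travel":[[0,0,0.25],[0,0,0.5],[0,0,0.75],[0,0,1],[0,0,1.06]],"turn":[0,0,0,0,0]}'
python3 -m crank '{"travel":[[0,0,0],[0,0.1,0],[0,0.2,0],[0,0.3,0],[0,0.45,0]],"turn":[0,0,0,0,0]}'
python3 -m crank '{"travel":[[0,0.16,0],[0,0.32,0],[0,0.48,0],[0,0.64,0],[0,0.8,0]],"turn":[0,0,0,0,0]}'
python3 -m crank '{"travel":[[0,0.16,0],[0,0.32,0],[0,0.48,0],[0,0.64,0],[0,0.8,0]],"turn":[0,0,0,0,0]}'
python3 -m crank '{"travel":[[0,0.15,0],[0,0.3,0],[0,0.42,0],[0,0.5,0],[0,0.5,0]],"turn":[0,0,0,0,0]}'
```

```text
clock: 12.12
tcp_pos: [0.5562, -0.1191, 0.0688]
orientation: [-0.002, -0.024, 1.0, 0.001]
wrist_force: [-1.3, 0.7, -2.5]
finger_gap: 0.0218
clock: 12.53
tcp_pos: [0.5574, -0.102, 0.0721]
orientation: [0.001, -0.024, 1.0, -0.0]
wrist_force: [-0.3, -1.6, -2.2]
finger_gap: 0.0218
clock: 12.95
tcp_pos: [0.5555, -0.0693, 0.0716]
orientation: [0.0, -0.024, 1.0, -0.0]
wrist_force: [-0.1, -1.1, -2.3]
finger_gap: 0.0222
clock: 13.37
tcp_pos: [0.5538, -0.0375, 0.0715]
orientation: [-0.0, -0.024, 1.0, 0.0]
wrist_force: [0.0, -0.8, -0.9]
finger_gap: 0.022
clock: 13.78
tcp_pos: [0.5527, -0.0172, 0.0714]
orientation: [-0.0, -0.025, 1.0, 0.0]
wrist_force: [0.8, 1.0, -1.5]
finger_gap: 0.0215
```

```bash

python3 -m crank '{"travel":[[0,0.08,0],[0,0.16,0],[0,0.24,0],[0,0.32,0],[0,0.36,0]],"turn":[0,0,0,0,0]}'
python3 -m crank '{"travel":[[0,0.02,0],[0,0.04,0],[0,0.06,0],[0,0.06,0],[0,0.06,0]],"turn":[0,0,0,0,0]}'
python3 -m crank '{"travel":[[0,0,0],[0,0,0],[0,0,0],[0,0,0],[0,0,0]],"turn":[0,0,0,0,0]}'
```

```text
clock: 14.2
tcp_pos: [0.5521, -0.0033, 0.0714]
orientation: [-0.0, -0.024, 1.0, 0.0]
wrist_force: [-0.0, -0.2, -2.1]
finger_gap: 0.0221
clock: 14.62
tcp_pos: [0.5521, -0.0013, 0.0715]
orientation: [0.0, -0.024, 1.0, 0.0]
wrist_force: [-0.7, -0.7, -1.9]
finger_gap: 0.0221
clock: 15.03
tcp_pos: [0.5521, -0.0014, 0.0715]
orientation: [0.0, -0.024, 1.0, 0.0]
wrist_force: [-0.7, -0.4, -2.4]
finger_gap: 0.0218
```

```bash

python3 -m crank '{"travel":[[0,0.03,0],[0,0.03,0],[0,0.03,0],[0,0.03,0],[0,0.03,0]],"turn":[0,0,0,0,0]}'
python3 -m crank '{"travel":[[0,-0.02,0],[0,-0.06,0],[0,-0.1,0],[0,-0.1,0]],"turn":[0,0,0,0]}'
python3 -m crank '{"travel":[[0,0,-0.2],[0,0,-0.5],[0,0,-0.9],[0,0,-1.3],[0,0,-1.7]],"turn":[0,0,0,0,0]}'
python3 -c "
from h import *
import pickle
s=get_state();print(s['tcp_pos'],s['clock'])
p=np.array([.5526,-.0057]);t=np.radians(2.77);R=np.array([[np.cos(t),-np.sin(t)],[np.sin(t),np.cos(t)]]);q=R.T@(s['tcp_pos'][:2]-p);print(q)
d=snap('side','s8.png',(190,170,330,300),4.2)
f=lambda x,y,z:np.round((proj(d,[*(p+R@[x,y]),z])-[190,170]+.5)*4.2-.5)
for y in (.085,-.005):
  for x in(.065,-.065):print('top',f(x-.0024,y+.02,.037),f(x-.0024,y-.02,.037))
"
```

```text
clock: 15.45
tcp_pos: [0.5521, -0.0002, 0.0715]
orientation: [0.0, -0.024, 1.0, -0.0]
wrist_force: [-0.3, -0.4, -2.0]
finger_gap: 0.0214
clock: 15.78
tcp_pos: [0.5523, -0.0044, 0.0715]
orientation: [0.0, -0.024, 1.0, 0.0]
wrist_force: [0.2, -0.8, -1.8]
finger_gap: 0.0219
clock: 16.2
tcp_pos: [0.5522, -0.0041, 0.1408]
orientation: [0.0, -0.024, 1.0, 0.0]
wrist_force: [-0.1, 0.7, -2.3]
finger_gap: 0.0218
[ 0.55221835 -0.0041033   0.14075899] 16.2
[-0.00030404  0.00161328]
top [132. 317.] [154. 276.]
top [365. 349.] [380. 306.]
top [180. 229.] [199. 193.]
top [396. 256.] [409. 219.]
```

View pics/s8.png

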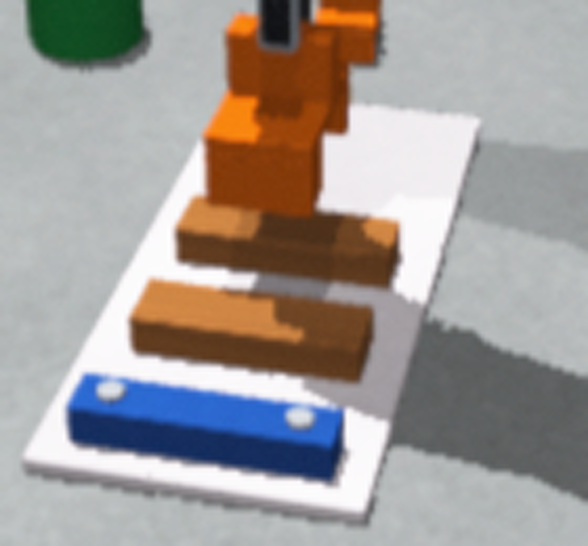

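Both blanks sit as predicted: B's near-edge corners are at (178,232) and (396,258), against predicted (180,229) and (396,256). Taking the spacer back to its clear spot on the bench.

```bash

python3 -m crank '{"travel":[[0.1,-0.3,0],[0.2,-0.8,0],[0.4,-1.4,0],[0.6,-2.1,0],[0.76,-2.8,0]],"turn":[0,0,0,0,0]}'
python3 -m crank '{"travel":[[0.15,-0.6,0],[0.3,-1.2,0],[0.45,-1.7,0],[0.6,-2.3,0],[0.75,-2.8,0]],"turn":[0,0,0,0,0]}'
python3 -m crank '{"travel":[[0.2,-0.6,0],[0.4,-1.2,0],[0.55,-1.9,0],[0.7,-2.5,0],[0.75,-2.75,0]],"turn":[0,0,0,0,0]}'
python3 -m crank '{"travel":[[0,0,0.2],[0,0,0.6],[0,0,1],[0,0,1.4],[0,0,1.7]],"turn":[0,0,0,0,0]}'
python3 -m crank '{"travel":[[0,0,0],[0,0,0],[0,0,0.1],[0,0,0.2],[0,0,0.2]],"turn":[0,0,0,0,0]}'
```

```text
clock: 16.67
tcp_pos: [0.5259, -0.1185, 0.1386]
orientation: [-0.001, -0.025, 1.0, 0.0]
wrist_force: [0.7, 0.7, -2.1]
finger_gap: 0.022
clock: 17.08
tcp_pos: [0.5015, -0.2326, 0.1385]
orientation: [-0.001, -0.024, 1.0, 0.0]
wrist_force: [0.9, -0.2, -1.3]
finger_gap: 0.0217
clock: 17.5
tcp_pos: [0.4765, -0.3455, 0.1384]
orientation: [-0.001, -0.023, 1.0, -0.0]
wrist_force: [0.1, -0.4, -2.5]
finger_gap: 0.0219
clock: 17.92
tcp_pos: [0.477, -0.3399, 0.069]
orientation: [-0.001, -0.025, 1.0, 0.001]
wrist_force: [0.5, -0.2, -1.9]
finger_gap: 0.0219
clock: 18.33
tcp_pos: [0.4782, -0.3419, 0.0633]
orientation: [0.0, -0.024, 1.0, -0.0]
wrist_force: [0.3, -0.0, -2.0]
finger_gap: 0.0219
```

Spacer bottom is about 9 mm up. Easing it down until the force changes.

```bash

python3 -m crank '{"travel":[[0,0,0.05],[0,0,0.1],[0,0,0.15],[0,0,0.18],[0,0,0.18]],"turn":[0,0,0,0,0]}'
python3 -m crank '{"travel":[[0,0,0.02],[0,0,0.04],[0,0,0.04]],"turn":[0,0,0]}'
```

```text
clock: 18.75
tcp_pos: [0.4779, -0.342, 0.0559]
orientation: [-0.0, -0.024, 1.0, 0.0]
wrist_force: [-0.4, -0.3, -2.2]
finger_gap: 0.0216
clock: 19.0
tcp_pos: [0.4781, -0.3421, 0.0546]
orientation: [0.0, -0.024, 1.0, 0.0]
wrist_force: [-0.0, -0.2, -2.4]
finger_gap: 0.0216
```

```bash

python3 -m crank '{"travel":[[0,0,0.02],[0,0,0.02],[0,0,0.02]],"turn":[0,0,0]}'
python3 -m crank '{"travel":[[0,0,0.02],[0,0,0.02],[0,0,0.02]],"turn":[0,0,0]}'
```

```text
clock: 19.25
tcp_pos: [0.4781, -0.3421, 0.0545]
orientation: [0.0, -0.024, 1.0, -0.0]
wrist_force: [-1.9, 1.1, 5.4]
finger_gap: 0.0215
clock: 19.5
tcp_pos: [0.4781, -0.3422, 0.0545]
orientation: [0.0, -0.024, 1.0, -0.0]
wrist_force: [-4.0, 3.1, 9.1]
finger_gap: 0.0215
```

```bash

python3 -m crank '{"travel":[[0,0,-0.03],[0,0,-0.03]],"turn":[0,0]}'
python3 -m crank '{"travel":[[0,0,0],[0,0,0],[0,0,0],[0,0,0],[0,0,0]],"turn":[0,0,0,0,0]}' 70
python3 -m crank '{"travel":[[0,0,0],[0,0,-0.3],[0,0,-0.8],[0,0,-1.4],[0,0,-2]],"turn":[0,0,0,0,0]}'
python3 -m crank '{"travel":[[0,0,-0.6],[0,0,-1.2],[0,0,-1.8],[0,0,-2],[0,0,-2]],"turn":[0,0,0,0,0]}'
python3 -m crank '{"travel":[[0.8,0,0],[1.6,0,0],[2.2,0,0],[2.2,0,0],[2.2,0,0]],"turn":[0,0,0,0,0]}'
python3 -c "
from h import *
snap('top','t9.png',(180,140,460,300),2.8)
snap('side','s9.png',(170,90,370,310),2.6)"
```

```text
clock: 19.67
tcp_pos: [0.4783, -0.3423, 0.0545]
orientation: [0.0, -0.024, 1.0, -0.0]
wrist_force: [-1.4, 1.2, 5.0]
finger_gap: 0.0218
clock: 20.08
tcp_pos: [0.4781, -0.3421, 0.0541]
orientation: [0.0, -0.024, 1.0, 0.0]
wrist_force: [-0.2, -0.1, -0.5]
finger_gap: 0.0702
clock: 20.5
tcp_pos: [0.4777, -0.3417, 0.1346]
orientation: [-0.0, -0.024, 1.0, 0.001]
wrist_force: [0.4, -0.3, 0.9]
finger_gap: 0.0698
clock: 20.92
tcp_pos: [0.4792, -0.3432, 0.2167]
orientation: [0.002, -0.024, 1.0, -0.002]
wrist_force: [0.8, -0.5, 0.1]
finger_gap: 0.0697
clock: 21.33
tcp_pos: [0.3889, -0.3459, 0.2128]
orientation: [-0.001, -0.023, 1.0, 0.001]
wrist_force: [-0.1, 0.1, 0.8]
finger_gap: 0.0699
```

View pics/t9.png

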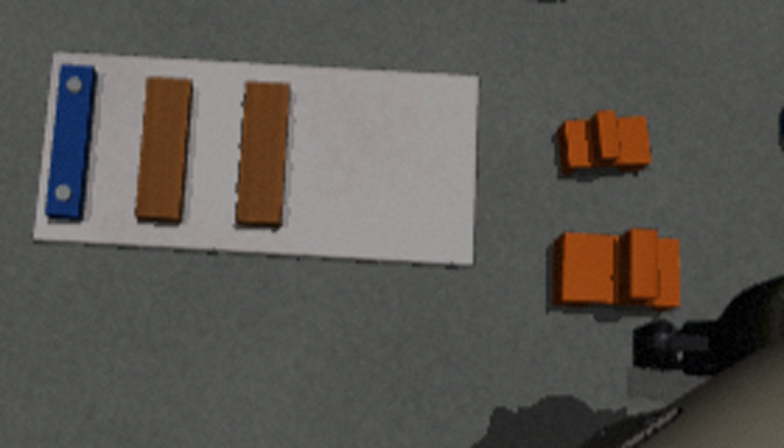

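View pics/s9.png

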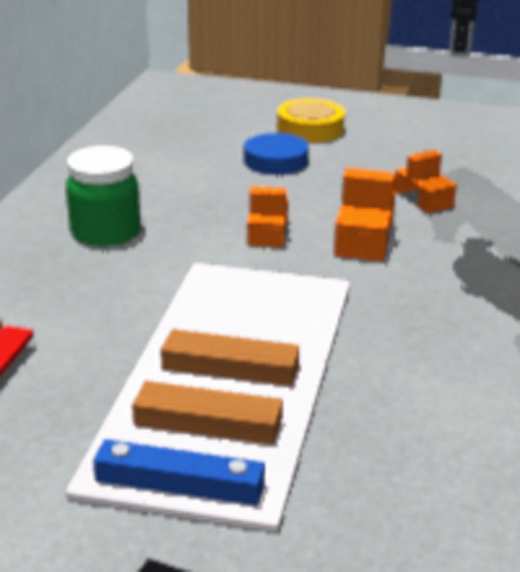

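The top view shows equal gaps (stop edge 95 to A 145, A 192 to B 244, in crop pixels) with the blanks square. The spacer stands upright at (617,268), off the platen, and the gripper is clear.

```bash
python3 -c "
from workcell import *
print(hand_in())"
```

```text
the job is handed in; nothing more can be done
None
```

The job is done and handed in at about 21 s of the 56 s allowed; the hand-in gives no verdict.

- **Spacer and blank A:** I picked the 60 mm orange spacer out from its two smaller look-alikes. I drew blank A up until the thick leg met the stop (about 7 N felt), then paused.
- **Blank B:** I stepped the spacer over and drew blank B up the same way. The leg's touch on A gave no clear force signal, so this gap was set by position: 90 mm back from the stop contact, to within about 1 mm.
- **Set-down:** I set the spacer down on its original spot, seated with about 9 N. Then I opened the gripper and moved the arm clear.

**Last checks:** In the final pictures the two gaps look equal (about 50 and 52 px in the top view), and both blanks look flat, square and centred. The side view taken after the second pull put them within about 2 mm of the intended places. The spacer stands upright on the bench, off the platen. No check failed. The fingers read 22 mm on the 24 mm grip, which I took as a sensor offset.

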